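# Seat the proud sample tube and start the reader

## Robot

A 6-joint arm with a two-finger parallel gripper is mounted at the origin on the work surface. World frame = base frame: x ahead of the robot, y to its left, z up, the work surface at z = 0. Lengths are in m, angles in rad, forces in N, time in s.
With the tool pointing down it reaches from about 0.275 to 0.75 m from the base axis. Payload 10.2 kg.
Tool frame: the origin (TCP) lies on the centre line of the jaws, within the pads' length; the fingertips stand ahead of it and the grasp point (between the pads) is the TCP (robot.tip_extent is the x of the fingertips in the tool frame, in m); x points along the fingers, z is the direction in which the jaws open and shut, and the axes are right-handed (so a half turn about x gives the same grasp; the last joint's range is limited). The gripper opens to 85 mm and grips with 20 to 120 N. Pads are 22 mm wide; open, the fingers measure 114 mm over their backs; the gripper's body (76 mm by 85 mm) begins 54 mm behind the grasp point. The pads swing forward as they close: fully open they stand 13 mm farther back than shut.
Start: joints at [0.921, 0.313, 1.498, -0, 1.331, -0.223], TCP at [0.217, 0.478, 0.25] pointing down, gripper open.
Joint ranges: [-2.94, 2.94], [-0.97, 2.17], [0.19, 2.56], [-1.23, 4.37], [0.02, 3.11], [-2.88, 2.88]. Speed limits (rad/s): [2.39, 2.39, 3.01, 3.14, 3.14, 3.14].

## Interface

Orientations are given as a unit quaternion [x, y, z, w].
In Python, from rig import robot, vision, job gives the robot as it stands. The module is installed in compiled form; this text tells all that it offers.
- The arm moves only by the tool jog_arm, never from a script. Its argument "deltas" is a list of rows, each a list of 4 numbers: the shift along the tool's x, y, z in units of 25 mm (1.0 is 25 mm), then the turn about the tool's x in units of 8 degrees (1.0 is 8 degrees). In form: [[tx, ty, tz, twist], ...]. A call has 1 to 12 rows; each row is the pose to reach, as a shift and turn from the pose commanded when the call began, along the tool's axes at that moment; what a row does not reach only later rows make up. A row lasts 1/10 s, in which the tool goes at most 50 mm and 8.59 degrees, less where a joint would pass 70% of its speed; a pose out of reach is approached as far as the arm can. A call with a gripper value outside its range is refused whole. "grip" is the finger opening in mm, from 0 to 85.4, set as the call begins (left out, the last holds). The fingers move at their own pace and stop on an object; "squeeze" is the grip in N (left out, the last holds). Time passes only in rows, so rows that repeat a pose let the fingers close. It gives the time, the measured TCP pose, the force and the opening at its end, in the units of the state.
- robot.get_state(): the state, without advancing time (a new reading comes with each control period).
- vision.get_image(name): name is "scene" or "top" or "wrist"; returns a dict with "img" (480x640x3 uint8, red, green, blue), "K" (3x3 intrinsics, pixels), "eye" and "rotation" of the camera in the world. Camera axes: x right, y up, looking along -z (the intrinsics and any distortion apply to the point x, -y, -z); pixel columns grow to the right and rows downward; lengths in m; the calibration is good to about 2 mm. A picture is of the moment at which its call begins. There is no depth.
- job.close_job(): hands the job in, once; it reports no verdict.
The state is a dict: "time_s": time; "joint_positions": joint angles; "qd": joint speeds; "tau": joint torques, N m; "tcp_pos": TCP position; "orientation": TCP orientation; "contact_force": force on the tool from outside, world axes, zero at the start; "torque": the same for the moment, N m; "grip_width": opening from 0.0 (shut) to 1.0 (fully open).
Only numpy, scipy, OpenCV 4.12 (cv2) and the standard library are available. Lean on these libraries where they do the work, as an engineer would, in place of code of your own. Each camera call takes 0.05 s, during which the arm holds its last target. There are 200 camera calls.

## Task

One of the four stoppered tubes in the sample reader is standing proud of its well: with closed fingertips, gently push it straight down until it is fully home, level with the other three. Then start the reading by gently pressing the large round key all the way down, and draw the hand clear so that the key comes back up. Do not grip or lift anything, do not press the start key before the tube is home, and leave the other tubes, the other keys and everything else on the reader and the bench alone.

Things in the scene. Friction and masses are not known exactly. Their poses are not given: they have to be found in the camera images.
- reader: fixed white bench reader, 260 (x) x 360 (y) mm, flat deck 100 mm above the table; origin under its centre, on the table. On the deck, in its frame: four keys at x = -70 mm, y = -98, -46, 6, 58 mm (side nearer the robot); four wells with stoppered tubes at x = 20 mm, y = -125, -75, -25, 25 mm. Which key or tube is in which place varies; all are the same grey.
- tube_a (a joint): height of THE PROUD TUBE above its home position: 14 to 20 mm at the start, 0 = fully home (stop). It slides straight down in its well with about 3 N of friction, stays where it is left, and meets a firm stop at 0; it can also be pulled up, which is wrong
- stopper_a: grey stopper of THE PROUD TUBE, the one to push home; 17 mm across, 15 mm high; origin at the centre of its top face, which is 24 mm above the deck when the tube is home
- tube_b (a joint): the same for another tube, which is fully home (0) and stays so
- stopper_b: grey stopper of a tube that is already home: leave alone; 17 mm across, 15 mm high; origin at the centre of its top face, which is 24 mm above the deck when the tube is home
- tube_c (a joint): the same for another tube, which is fully home (0) and stays so
- stopper_c: grey stopper of a tube that is already home: leave alone; 17 mm across, 15 mm high; origin at the centre of its top face, which is 24 mm above the deck when the tube is home
- tube_d (a joint): the same for another tube, which is fully home (0) and stays so
- stopper_d: grey stopper of a tube that is already home: leave alone; 17 mm across, 15 mm high; origin at the centre of its top face, which is 24 mm above the deck when the tube is home
- cap_large_round: THE START KEY: the large round key, 30 mm across; origin at the centre of its top face, 8 mm above the deck when not pressed
- key_large_round (a joint): how far that key is pressed: 0 = up, 0.004 m = fully down (firm stop). Spring key: about 0.7 N to start, 3.5 N fully down, comes back up when let go
- cap_small_round: the small round key, 16 mm across: leave alone; origin at the centre of its top face, 8 mm above the deck when not pressed
- key_small_round (a joint): how far that key is pressed: 0 = up, 0.004 m = fully down (firm stop). Spring key: about 0.7 N to start, 3.5 N fully down, comes back up when let go
- cap_square: the square key, 21 x 21 mm: leave alone; origin at the centre of its top face, 8 mm above the deck when not pressed
- key_square (a joint): how far that key is pressed: 0 = up, 0.004 m = fully down (firm stop). Spring key: about 0.7 N to start, 3.5 N fully down, comes back up when let go
- cap_oblong: the oblong key, 34 x 13 mm: leave alone; origin at the centre of its top face, 8 mm above the deck when not pressed
- key_oblong (a joint): how far that key is pressed: 0 = up, 0.004 m = fully down (firm stop). Spring key: about 0.7 N to start, 3.5 N fully down, comes back up when let go
- tube_rack: bystander: loose blue tube rack, 80 x 170 x 85 mm high, with stoppered tubes in it; origin at the centre of its underside
- reagent: bystander: white plastic reagent bottle with black cap, 68 mm across, 150 mm high; origin at the centre of its underside
- wash_bottle: bystander: clear bottle with blue cap, 60 mm across, 160 mm high; origin at the centre of its underside
- beaker: bystander: open glass beaker, 70 mm across, 85 mm high; origin at the centre of its underside
- pipette: bystander: white hand pipette lying on the table, 235 mm long along its x and up to 26 mm wide; origin on the table, 135 mm from its thick end and 100 mm from its thin end
- vial: bystander: small amber screw-capped vial, 22 mm across, 42 mm high, standing loose on the reader's deck beside the key row; origin at the centre of its underside
- spare_stopper: bystander: loose grey stopper, 17 mm across, 15 mm high, standing on the reader's deck beside the tube row; origin at the centre of its underside

How it is judged:
On the way, in this order (a step that is already met when the one before it is completed fails the run):
1. the proud tube is pushed home (value of joint tube_a below 0.0025 m), for 0.1 s.
2. the large round key is pressed down (value of joint key_large_round above 0.003 m), for 0.05 s.
At the end, for the whole second after the job is handed in: All four tubes are home (within 2.5 mm), all keys are up (within 1 mm), and every loose bystander is at rest within 12 mm of where it started (value of joint each of tube_a, tube_b, tube_c, tube_d below 0.0025 m and value of joint each of key_large_round, key_small_round, key_square, key_oblong below 0.001 m and distance of each of tube_rack, reagent, wash_bottle, beaker, pipette, vial, spare_stopper from where it was at the start of the episode below 0.012 m and linear speed of each of tube_rack, reagent, wash_bottle, beaker, pipette, vial, spare_stopper below 0.03 m/s); the robot touches nothing.
It fails at once if the start key is pressed (over 2 mm) while the proud tube is not home (over 4 mm) (value of joint key_large_round above 0.002 m and value of joint tube_a above 0.004 m).
It fails at once if another key is pressed (over 1.5 mm) (value of joint any of key_small_round, key_square, key_oblong above 0.0015 m).
It fails at once if another tube is touched (over 2 N) or lifted (over 4 mm) (contact force between any of stopper_b, stopper_c, stopper_d and anything else above 2 N or value of joint any of tube_b, tube_c, tube_d above 0.004 m).
It fails at once if the proud tube is lifted (over 25 mm above home), or it, the start key or the reader is pressed harder than 35 N (value of joint tube_a above 0.025 m or contact force between any of stopper_a, cap_large_round, reader and the fingers above 35 N).
It fails at once if a loose bystander is moved or lifted by more than 12 mm (distance of any of tube_rack, reagent, wash_bottle, beaker, pipette, vial, spare_stopper from where it was at the start of the episode above 0.012 m).
It also fails if it takes over 37 s, if anything falls off the work surface, if the arm or the gripper's body presses on something with over 40 N, if the wrist force passes 120 N, or if a joint passes its speed limit or range.

## Working session

There is one attempt and no reset: what is moved stays moved. The work goes in short steps, Python scripts to look and compute and a tool call to move; the robot and the scene stay as the last step left them, time stands still between calls to the robot, and variables do not carry over. Pictures are saved under pics/ and viewed, about 8 in all and at most 12, crops included, and the job is handed in when it is done.

Besides the shell and the picture viewer there is one more tool, called in YAML: its name, and indented under it one key for each argument. jog_arm: Moves the arm, as the interface text tells. Its arguments: {"type":"object","properties":{"deltas":{"type":"array"},"grip":{"type":"number"},"squeeze":{"type":"number"}},"required":["deltas"]}

```bash
mkdir -p pics; cat > h.py <<'E'
import numpy as np,cv2,pickle
from rig import robot,vision,job
def grab(n,tag):
    d=vision.get_image(n); pickle.dump(d,open(f'pics/{tag}.pkl','wb'))
    cv2.imwrite(f'pics/{tag}.png',d['img'][:,:,::-1]); return d
def load(tag): return pickle.load(open(f'pics/{tag}.pkl','rb'))
def plane(d,u,v,z):
    p=np.linalg.inv(d['K'])@np.array([u,v,1.]); r=np.array(d['rotation'])@[p[0],-p[1],-p[2]]
    e=np.array(d['eye']); return e+r*(z-e[2])/r[2]
def proj(d,P):
    c=np.array(d['rotation']).T@(np.array(P)-d['eye']); c=c*[1,-1,-1]; q=d['K']@c; return q[:2]/q[2]
E
python3 - <<'E'
from h import *
s=robot.get_state(); print(s, robot.tip_extent)
for n in ('top','scene'):
    d=grab(n,n+'0'); print(n,d['K'],d['eye'],d['rotation'],[k for k in d])
E
```

```text
{'time_s': 0.0, 'joint_positions': array([ 9.20604603e-01,  3.13498499e-01,  1.49840881e+00, -3.46484119e-05,
        1.33100179e+00, -2.23404974e-01]), 'qd': array([-0.00078774,  0.00090526, -0.00130681,  0.0001526 , -0.00116097,
       -0.00160558]), 'tau': array([-7.22320260e-05, -4.12268186e+01, -2.59743780e+01, -1.70413450e-04,
        4.10268927e-03,  3.52072846e-05]), 'tcp_pos': array([0.21720529, 0.47771652, 0.24972088]), 'orientation': array([-0.38294273,  0.59497938,  0.3826024 ,  0.59411263]), 'contact_force': array([-0.11130896,  0.37815167,  0.26243483]), 'torque': array([-0.02077693, -0.02991795, -0.03399728]), 'grip_width': 1.000579066667316} 0.019
top [[570.94627503   0.         315.72730941]
 [  0.         570.94627503 237.81306772]
 [  0.           0.           1.        ]] [ 0.24664105 -0.00887164  1.57248249] [-0.06342091  0.06396603  0.71402187 -0.69430462] ['img', 'K', 'eye', 'rotation']
scene [[433.20673068   0.         322.78184044]
 [  0.         433.20673068 235.60264128]
 [  0.           0.           1.        ]] [ 1.04639581 -0.42676023  0.7573747 ] [0.35537604 0.17564472 0.41807308 0.81735653] ['img', 'K', 'eye', 'rotation']
```

View pics/top0.png

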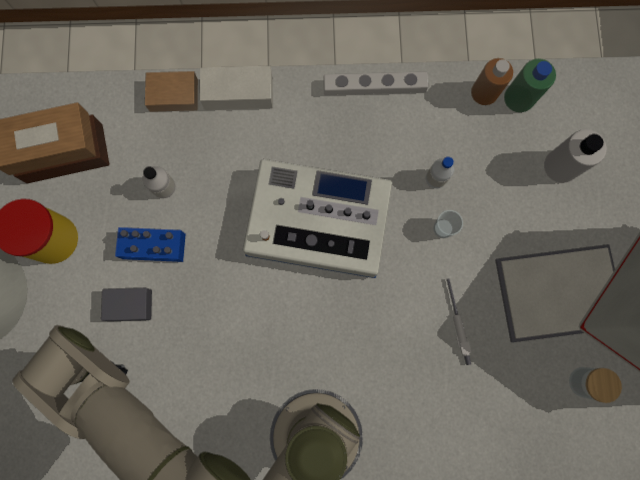

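View pics/scene0.png

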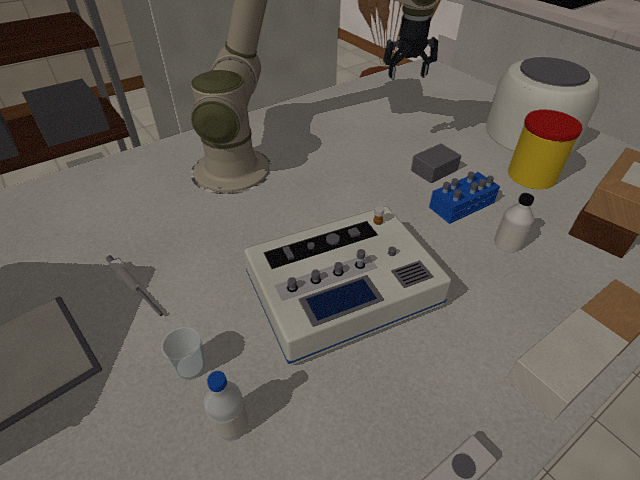

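The top view shows the reader at about (320,215). Its keys, left to right, are square (291,238), large round (312,241), small round (331,243) and oblong (351,246). The tubes lie at (310..366, 205..215). In the scene view the tube at (361,258) looks tallest, so I'll zoom in.

```bash
sed -i "s/^from rig/from scipy.spatial.transform import Rotation as Rn\nfrom rig/; s/np.array(d\['rotation'\])/Rn.from_quat(d['rotation']).as_matrix()/" h.py
python3 - <<'E'
from h import *
t=load('top0');s=load('scene0')
a=cv2.resize(t['img'][150:285,240:400],(700,590)[:2],interpolation=cv2.INTER_CUBIC) # noqa
a=cv2.resize(t['img'][185:265,240:400],(800,400),interpolation=cv2.INTER_CUBIC)
b=cv2.resize(s['img'][245:300,270:410],(509,200),interpolation=cv2.INTER_CUBIC)
o=np.zeros((600,800,3),np.uint8);o[:400]=a;o[400:,:509]=b
cv2.imwrite('pics/z.png',o[:,:,::-1])
# deck outline in the top view
hsv=cv2.cvtColor(t['img'],cv2.COLOR_RGB2HSV)
g=cv2.cvtColor(t['img'],cv2.COLOR_RGB2GRAY)
print(g[225,240:262],g[170,260:270])
m=((t['img'].min(2)>165)).astype(np.uint8); m[:140]=0;m[300:]=0;m[:,:230]=0;m[:,400:]=0
c=max(cv2.findContours(m,0,2)[0],key=cv2.contourArea); r=cv2.minAreaRect(c);bx=cv2.boxPoints(r);print(r,bx)
for p in bx: print(plane(t,*p,.1))
for n,d in(('t',t),):
  for p in bx: pass
print(np.array([plane(t,*p,z)[:2] for p,z in [((312,241),.108),((291,238),.108),((310,204),.135),((329,209),.124),((366,215),.124)]]))
E
```

```text
[ 85  85  87  86  85  87  90  83 103 131 152 156 155 154 153 152 152 153
 153 153 152 151] [135 147 150 150 150 149 148 148 148 147]Traceback (most recent call last):
  File "<stdin>", line 13, in <module>
ValueError: max() iterable argument is empty
```

View pics/z.png

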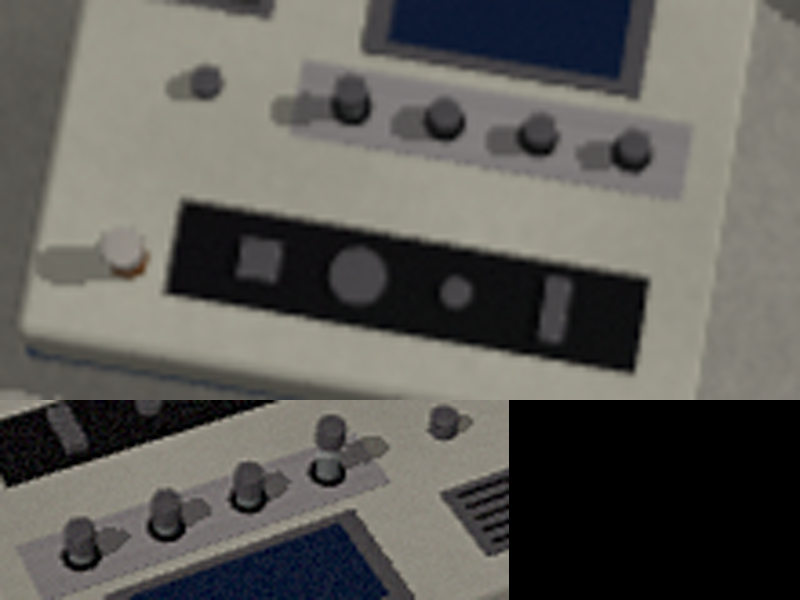

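The proud tube is the leftmost in the top view, at crop (351,95), with a clear glass gap below it in the scene crop. It's at reader y=+25. The large round key is second from the left, at reader y=+6. I'll fit the reader's pose from the key and stopper centres.

```bash
python3 - <<'E'
from h import *
t=load('top0')
R=[(-70,58),(-70,6),(-70,-46),(-70,-98),(20,-25),(20,-75),(20,-125)]
px=[(260,258),(358,275),(456,292),(555,310),(445,112),(540,128),(632,145)]
z=[.108]*4+[.124]*3
W=np.array([plane(t,240+(u-2)/5,185+(v-2)/5,h)[:2] for (u,v),h in zip(px,z)])
R=np.array(R)/1000
rc,wc=R.mean(0),W.mean(0); U,S,V=np.linalg.svd((R-rc).T@(W-wc)); M=(U@V).T
o=wc-M@rc; print('yaw',np.degrees(np.arctan2(M[1,0],M[0,0])),o,'res mm',((W-(R@M.T+o))*1000).round(1).tolist())
A=M@[.02,.025]+o;K=M@[-.07,.006]+o;print('tube',A,'key',K)
pa=plane(t,240+349/5,185+93/5,.141)[:2];print('proud direct at .141',pa)
s=robot.get_state();Q=Rn.from_quat(s['orientation']).as_matrix();print(Q.round(3),robot.tip_extent)
for P in (A,K): print((Q.T@(np.array([*P,.25])-s['tcp_pos'])/.025).round(2))
for r in (-60,): pass
zt=Q[:2,2];print('tool z heading',np.degrees(np.arctan2(zt[1],zt[0])))
E
```

```text
yaw -11.409110791473958 [ 0.57651951 -0.02111595] res mm [[0.4, -0.5], [0.2, -0.4], [0.1, -0.2], [-0.6, -0.4], [0.2, 0.1], [0.1, -0.0], [-0.4, 1.5]]
tube [ 6.01069640e-01 -5.66225678e-04] key [ 0.50908961 -0.00138759]
proud direct at .141 [ 0.59768181 -0.00087085]
[[-0.001 -0.91   0.414]
 [-0.001  0.414  0.91 ]
 [-1.     0.    -0.001]] 0.019
[ -0.   -21.9  -11.06]
[  0.   -18.56 -12.61]
tool z heading 65.54441945047482
```

The fit residuals are at most about 1.5 mm. Next: close the fingers and move over the tube at the current height.

jog_arm:
  deltas:
    - [0, -0.7, -0.35, 0]
    - [0, -1.8, -0.9, 0]
    - [0, -3.3, -1.65, 0]
    - [0, -4.8, -2.4, 0]
    - [0, -6.4, -3.2, 0]
    - [0, -8, -4, 0]
    - [0, -9.6, -4.8, 0]
    - [0, -11.2, -5.6, 0]
    - [0, -12.8, -6.4, 0]
    - [0, -14.2, -7.1, 0]
    - [0, -15.2, -7.6, 0]
    - [0, -15.8, -7.9, 0]
  grip: 0
  squeeze: 20

```text
time_s: 1.3
tcp_pos: [0.4961, 0.1329, 0.2499]
orientation: [-0.382, 0.595, 0.382, 0.595]
contact_force: [-1.1, 0.1, -0.4]
grip_width: 0.001
```

jog_arm:
  deltas:
    - [0, -0.7, -0.35, 0]
    - [0, -1.8, -0.9, 0]
    - [0, -3.2, -1.6, 0]
    - [0, -4.5, -2.3, 0]
    - [0, -5.5, -2.8, 0]
    - [0, -6.1, -3.1, 0]
    - [0, -6.1, -3.15, 0]
    - [0, -6.1, -3.15, 0]

```text
time_s: 2.1
tcp_pos: [0.6009, 0.0005, 0.25]
orientation: [-0.383, 0.595, 0.383, 0.594]
contact_force: [0.1, 0.5, -1.2]
grip_width: -0.002
```

```bash
python3 - <<'E'
from h import *
s=robot.get_state();print(s['tcp_pos'],s['orientation'],s['grip_width'],s['contact_force'],s['joint_positions'])
d=grab('wrist','w1');print(d['eye']); t=grab('top','top1')
print('tube px at .141,.124',proj(d,[.601,-.0006,.141]),proj(d,[.601,-.0006,.124]),'key',proj(d,[.509,-.0014,.108]))
E
```

```text
[6.00937430e-01 4.70198974e-04 2.50013477e-01] [-0.38257783  0.59466755  0.38313648  0.5943157 ] -0.0023378603144252465 [ 0.14872892  0.53579871 -1.19602969] [-1.94067249e-01  4.83497975e-01  1.25182326e+00  2.27257591e-04
  1.40717778e+00 -1.33840663e+00]
[0.53519082 0.02972398 0.37404953]
tube px at .141,.124 [313.51911657 239.53562803] [313.56241264 231.58434262] key [250.38412725  93.71122625]
```

View pics/w1.png

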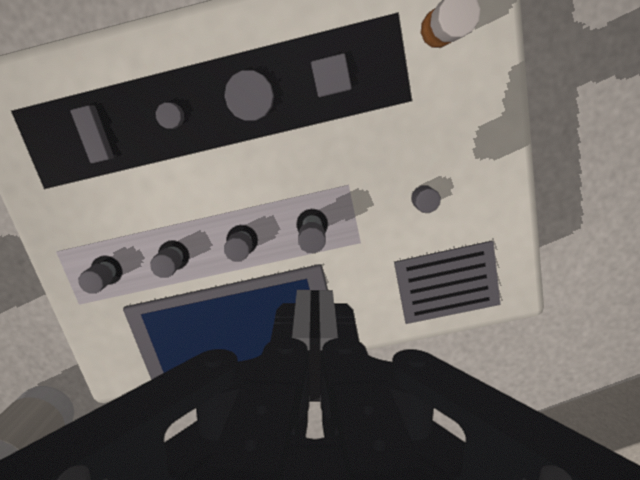

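The wrist view shows the proud stopper's top at (312,238), against (313,239) predicted. The key is at (249,95), against (250,94). The aim is good, so I'll descend.

jog_arm:
  deltas:
    - [0.5, 0, 0, 0]
    - [1.4, 0, 0, 0]
    - [2.3, 0, 0, 0]
    - [2.9, 0, 0, 0]
    - [3.2, 0, 0, 0]
    - [3.3, 0, 0, 0]
    - [3.4, 0, 0, 0]
    - [3.5, 0, 0, 0]
    - [3.6, 0, 0, 0]
    - [3.7, 0, 0, 0]
    - [3.8, 0, 0, 0]
    - [3.8, 0, 0, 0]

```text
time_s: 3.4
tcp_pos: [0.6014, -0.0002, 0.1552]
orientation: [-0.383, 0.595, 0.383, 0.595]
contact_force: [0.7, 0.1, 0.7]
grip_width: -0.0
```

jog_arm:
  deltas:
    - [0.07, 0, 0, 0]
    - [0.14, 0, 0, 0]
    - [0.21, 0, 0, 0]
    - [0.28, 0, 0, 0]
    - [0.34, 0, 0, 0]
    - [0.38, 0, 0, 0]
    - [0.38, 0, 0, 0]
    - [0.38, 0, 0, 0]

```text
time_s: 4.2
tcp_pos: [0.6013, -0.0002, 0.1456]
orientation: [-0.383, 0.595, 0.383, 0.594]
contact_force: [0.3, -0.8, 0.6]
grip_width: -0.001
```

jog_arm:
  deltas:
    - [0.03, 0, 0, 0]
    - [0.06, 0, 0, 0]
    - [0.09, 0, 0, 0]
    - [0.09, 0, 0, 0]

```text
time_s: 4.6
tcp_pos: [0.6013, -0.0002, 0.1434]
orientation: [-0.383, 0.595, 0.383, 0.595]
contact_force: [-1.0, -0.1, 1.7]
grip_width: -0.0
```

```bash
python3 - <<'E'
from h import *
s=robot.get_state();print(s['tcp_pos'],s['contact_force'])
w=grab('wrist','w2');t=grab('scene','s2')
o=np.zeros((600,800,3),np.uint8)
o[:314]=cv2.resize(t['img'][245:300,270:410],(800,314),interpolation=cv2.INTER_CUBIC)
o[314:,:429]=cv2.resize(w['img'][150:350,200:500],(429,286))
cv2.imwrite('pics/z2.png',o[:,:,::-1])
E
```

```text
[ 6.01315742e-01 -1.90040540e-04  1.43441160e-01] [-1.00380257 -0.13788865  1.70124749]
```

View pics/z2.png

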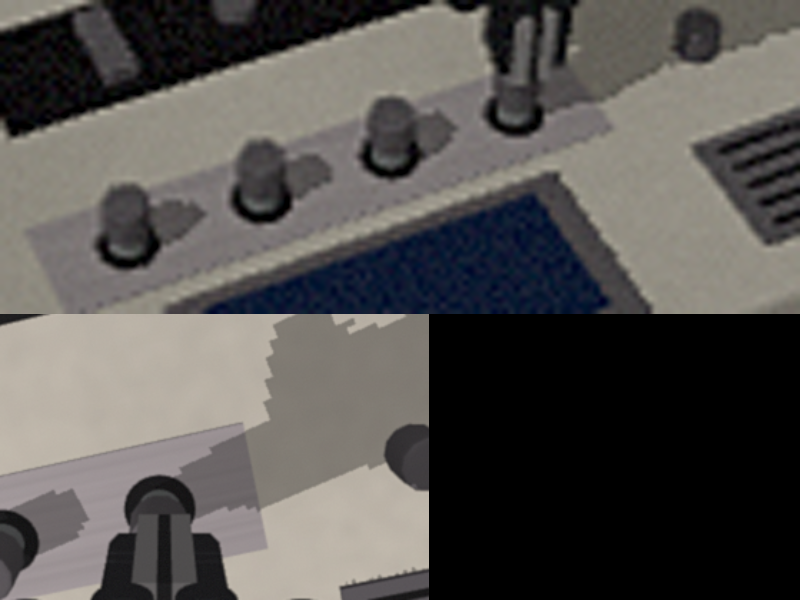

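The fingers sit on the stopper at crop (515,90), which is now nearly level with its neighbours. I'll push gently until the stop shows as a rise in force.

jog_arm:
  deltas:
    - [0.03, 0, 0, 0]
    - [0.06, 0, 0, 0]
    - [0.06, 0, 0, 0]

```text
time_s: 5.0
tcp_pos: [0.6014, -0.0002, 0.143]
orientation: [-0.383, 0.594, 0.383, 0.595]
contact_force: [-3.9, 0.2, 9.9]
grip_width: -0.0
```

The stop is firm: 10 N, and it moved only 0.4 mm of the 1.5 mm commanded. I'll lift and move over the key.

jog_arm:
  deltas:
    - [-0.3, 0, 0, 0]
    - [-1, 0, 0, 0]
    - [-2, 0, 0, 0]
    - [-2.8, 0, 0, 0]
    - [-3, 0.3, -0.15, 0]
    - [-3, 1.1, -0.5, 0]
    - [-3, 2.1, -1, 0]
    - [-3, 2.9, -1.35, 0]
    - [-3, 3.3, -1.55, 0]
    - [-3, 3.34, -1.57, 0]
    - [-3, 3.34, -1.57, 0]

```text
time_s: 6.1
tcp_pos: [0.509, -0.0014, 0.2168]
orientation: [-0.383, 0.595, 0.383, 0.595]
contact_force: [-0.0, -0.5, 0.2]
grip_width: -0.002
```

```bash
python3 - <<'E'
from h import *
s=robot.get_state();print(s['tcp_pos'],s['contact_force'])
w=grab('wrist','w3');t=grab('scene','s3')
print('key',proj(w,[.509,-.0014,.108]),'tube',proj(w,[.601,-.0006,.124]))
o=np.zeros((600,800,3),np.uint8)
o[:240,:611]=cv2.resize(t['img'][245:300,270:410],(611,240),interpolation=cv2.INTER_CUBIC)
o[240:,:480]=cv2.resize(w['img'],(480,360))
cv2.imwrite('pics/z3.png',o[:,:,::-1])
E
```

```text
[ 0.50897502 -0.0013763   0.21675244] [-0.02558285 -0.45905332  0.2295327 ]
key [315.10179209 238.79825865] tube [378.10986242 375.98951336]
```

View pics/z3.png

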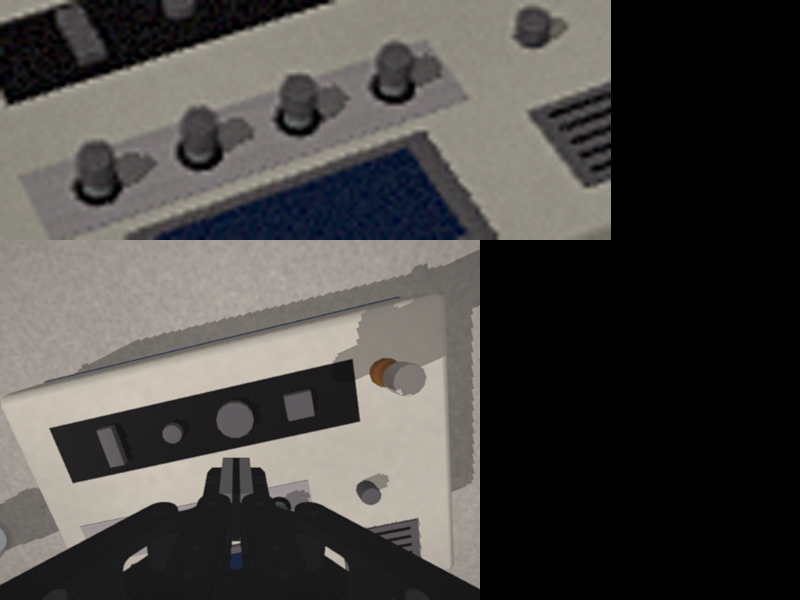

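All four tubes are level, and the key at full-frame (313,240) matches the predicted (315,239). I'll press it.

jog_arm:
  deltas:
    - [0.5, 0, 0, 0]
    - [1.4, 0, 0, 0]
    - [2.3, 0, 0, 0]
    - [3, 0, 0, 0]
    - [3.3, 0, 0, 0]
    - [3.4, 0, 0, 0]
    - [3.5, 0, 0, 0]
    - [3.57, 0, 0, 0]
    - [3.64, 0, 0, 0]
    - [3.7, 0, 0, 0]
    - [3.74, 0, 0, 0]
    - [3.74, 0, 0, 0]

```text
time_s: 7.4
tcp_pos: [0.5094, -0.0014, 0.1238]
orientation: [-0.383, 0.594, 0.382, 0.595]
contact_force: [1.9, 1.0, 3.5]
grip_width: 0.005
```

jog_arm:
  deltas:
    - [0.03, 0, 0, 0]
    - [0.06, 0, 0, 0]
    - [0.06, 0, 0, 0]

```text
time_s: 7.7
tcp_pos: [0.5095, -0.0014, 0.1229]
orientation: [-0.383, 0.594, 0.382, 0.595]
contact_force: [-1.7, 0.2, 9.1]
grip_width: -0.003
```

The key is on its stop (9 N, TCP at 0.1229 m). Now I'll lift clear.

jog_arm:
  deltas:
    - [0, 0, 0, 0]
    - [-0.3, 0, 0, 0]
    - [-1, 0, 0, 0]
    - [-2, 0, 0, 0]
    - [-3, 0, 0, 0]
    - [-4, 0, 0, 0]
    - [-4.6, 0, 0, 0]
    - [-5, 0, 0, 0]
    - [-5, 0, 0, 0]
    - [-5, 0, 0, 0]

```text
time_s: 8.7
tcp_pos: [0.5088, -0.0013, 0.2462]
orientation: [-0.382, 0.595, 0.383, 0.594]
contact_force: [0.2, -0.1, -0.1]
grip_width: 0.0
```

```bash
python3 - <<'E'
from h import *
s=robot.get_state();print(s['tcp_pos'],s['contact_force'])
t=grab('scene','s4');a=load('scene0')['img']
o=np.zeros((600,800,3),np.uint8)
for i,m in enumerate((a,t['img'])): o[i*300:i*300+300,:733]=cv2.resize(m[205:295,240:460],(733,300),interpolation=cv2.INTER_CUBIC)
cv2.imwrite('pics/z4.png',o[:,:,::-1])
E
```

```text
[ 0.50877111 -0.00130159  0.24622563] [ 0.22602915 -0.14495667 -0.12929782]
```

View pics/z4.png

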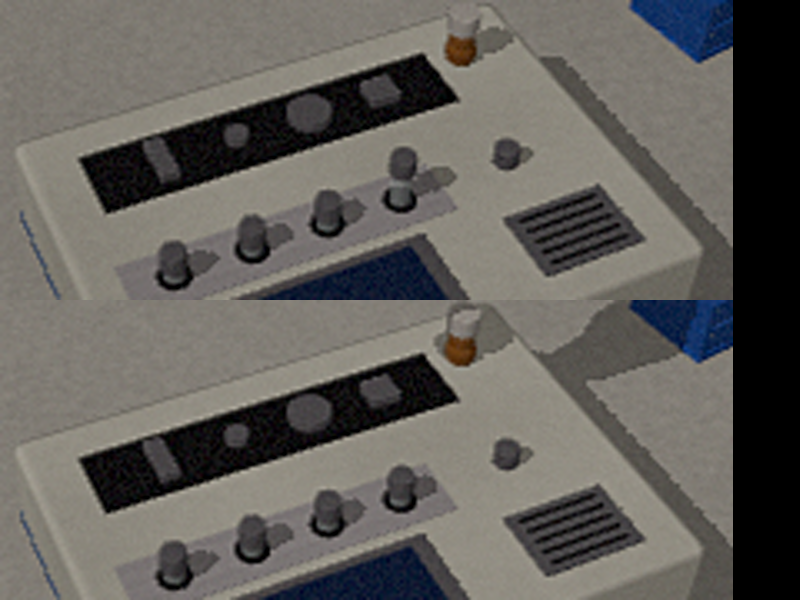

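The bottom crop matches the start picture except that the proud tube (402,490) is now level. The key (310,412) is up, and the vial and spare stopper haven't moved. I'll hand the job in.

```bash
python3 -c "
from h import *
job.close_job()"
```

```text
the job is handed in; nothing more can be done
```

The proud tube is home, the start key has been pressed and has come back up, and the job is handed in. It took about 9 s of robot time.

- **Tube:** I pushed the proud tube (reader y = +25 mm) down with closed fingertips until it met its stop, at about 10 N with the tip at 124 mm. A picture afterwards showed all four tubes level.
- **Key:** I then pressed the large round key (reader y = +6 mm) to its stop, at about 9 N with the tip at 104 mm, and lifted the hand about 120 mm clear.
- **Last checks:** The measured force was back to about 0 N. The final picture of the reader and its deck matched the start, with all keys up and the vial and spare stopper unmoved. I did not re-measure the bystanders on the bench; the arm passed over that side at 250 mm tool height with no sign of contact.

No check failed or disagreed. The job reported no verdict.

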